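Walk the binding pantry-bin cover shut and catch it

TASK

Close up the snack bin: slide its sticky wooden cover away from you until both ends are fully home against the far wall, working the two posts in turn with gentle pushes because the cover racks and binds if one end is driven on or forced. Then turn the steel catch on the bin's left side all the way round so that its blade stands behind the left post, and leave everything else where it is.

Things in the scene. Friction and masses are not known exactly. Their poses are not given: they have to be found in the camera images.
- bin: White pantry bin fixed to the counter, 280 (x) x 460 (y) x 102 mm high. Origin: centre of its underside; x away from the robot along the cover's tracks, y left, z up. Flat top at z = 102: a deck (x -140 to 20), a strip along each side (|y| 162 to 230), an open mouth with snacks beyond the deck (x 20 to 130).
- stop (a point): Centre of the far inner wall of the bin (bin x = 130, y = 0, z = 85), which stops the cover's far edge when home; axes as the bin's. Two slots in the bin's top run along x from -75 to the mouth (|y| 128 to 162), and the cover's two posts stand up through them.
- cover: Wooden board 125 (x) x 368 (y) x 10 mm, 0.5 to 0.8 kg, captive just under the bin's top; axes as the bin's, origin: centre of its underside. It slides along bin x, from x = -36..-20 (open) to 67.5 (home), its ends dragging on ledges with 2.5 to 6 N in all. A fork 90 mm long under its middle straddles a guide rib: see rib. Pushing or pinching it with over 40 N in all damages it.
- rib (a point): Point on the fixed guide rib along the middle of the bin, at bin x = 0, y = 0, z = 76. The cover's fork straddles the warped rib with 1.6 mm or more play on each side: by the place and the side, unknown beforehand, one end can lead by some 10 to 50 mm, or must lead a little. Then the cover binds: the pushed end stops dead, and comes free once the other end is pushed on.
- post_left (a point): Left steel post of the cover: plain round upright, 20 mm diameter, standing 44 mm above the bin's top (top at bin z = 146). The point is on its axis, 25 mm above the bin's top (bin z = 127), at y = 145 in the cover's frame. Home: bin x = 67.5, the cover's far edge touching the stop.
- post_right (a point): Right steel post of the cover, the same, at y = -145 in the cover's frame. Home: bin x = 67.5.
- catch (a joint): Angle of the steel turn-catch, rad, counter-clockwise from above; pivot on the left strip at bin x = 45.5, y = 200. Stiff (0.05 N m), stays where left. At 0 (open) its 62 mm blade points to -x, its peg to +x; at 1.57 (fully turned, its stop) the blade points to -y, 6 mm behind the home left post, and the peg to +y. The blade can pass only when the left post is home.
- catch_peg (a point): Peg to turn the catch by: upright steel pin, 14 mm diameter, 40 mm from the pivot, top at bin z = 152. The point is on its axis at bin z = 137; at 1.57 it overhangs the bin's left side by 10 mm.
- jar: Closed glass jar, 72 x 110 mm high, a bystander standing on the counter near the bin; leave it alone. Origin: centre of its underside.
- can_a: Food can, 66 x 100 mm high, a bystander standing on the counter near the bin; leave it alone. Origin: centre of its underside.
- flat_tin: Flat tin 56 x 24 mm high, a bystander standing on the deck of the bin between the posts; leave it alone. Origin: centre of its underside.
- match_box: Small carton 40 x 70 x 22 mm high, a bystander standing on the deck of the bin between the posts; leave it alone. Origin: centre of its underside.
- can_b: Food can, 74 x 80 mm high, a bystander standing on the counter near the bin; leave it alone. Origin: centre of its underside.
- water: Plastic bottle, 66 x 200 mm high, a bystander standing on the counter near the bin; leave it alone. Origin: centre of its underside.
- mug: White mug, 80 x 90 mm high, a bystander standing on the counter near the bin; leave it alone. Origin: centre of its underside.

How it is judged:
By the outcome, as a careful person would: the job done as asked, in the order asked, and still so for the second after the job is handed in, with the robot touching nothing.
It also fails if it takes over 59 s, if anything falls off the work surface, if the arm or the gripper's body presses on something with over 40 N, if the wrist force passes 120 N, or if a joint passes its speed limit or range.

ROBOT

A 6-joint arm with a two-finger parallel gripper is mounted at the origin on the work surface. World frame = base frame: x ahead of the robot, y to its left, z up, the work surface at z = 0. Lengths are in mm, angles in degrees, forces in N, time in s.
With the tool pointing down it reaches from about 300 to 850 mm from the base axis. Payload 4.2 kg.
Tool frame: the origin (TCP) lies at the very end of the fingers, on their centre line; the grasp point (between the pads) lies 19 mm behind it; z points along the fingers, y is the line along which they close (so a half turn about z gives the same grasp; the last joint's range is limited). The gripper opens to 91 mm and grips with 3 to 60 N. Pads are 32 mm wide; open, the fingers measure 118 mm over their backs; the gripper's body (76 mm by 178 mm) begins 60 mm behind the grasp point.
Start: joints at [72.021, 18.312, 89.639, -0, 72.044, -1.146], TCP at [166.517, 550.377, 213.976] pointing down, gripper open.
Joint ranges: [-177.97, 177.97], [-48.28, 115.42], [12.27, 149.76], [-77.06, 257.06], [2.81, 150.46], [-146.56, 146.56]. Speed limits (degrees/s): [147.25, 147.25, 180, 180, 180, 180].

INTERFACE

Orientations are given as [roll, pitch, yaw] about the fixed x, y, z axes, in that order (R = Rz(yaw) Ry(pitch) Rx(roll)).
In Python, from workcell import env, eyes gives the robot as it stands.
- The arm moves only by the tool send_rows, never from a script. Its argument "targets" is text: rows parted by semicolons, each of 7 numbers parted by spaces: the shift along the tool's x, y, z in m, then the turn, a rotation vector about the tool's x, y, z in degrees, then the opening in per cent of the stroke, from 0 (shut) to 100 (fully open). A call has 1 to 12 rows; each row is the pose to reach, as a shift and turn from the pose commanded when the call began, along the tool's axes at that moment; what a row does not reach only later rows make up. A row lasts 1/12 s, in which the tool goes at most 41.7 mm and 7.16 degrees, less where a joint would pass 70% of its speed; a pose out of reach is approached as far as the arm can. A call with a gripper value outside its range is refused whole. The fingers move at their own pace and stop on an object; "grip_force" is the grip in N (left out, the last holds). Time passes only in rows, so rows that repeat a pose let the fingers close. It gives the time, the measured TCP pose, the force, the opening and the grip force at its end, in the units of the state.
- env.state(): the state, without advancing time (a new reading comes with each control period).
- eyes.grab_frame(name): name is "scene" or "top"; returns a dict with "image" (420x560x3 uint8, blue, green, red), "fovy" (degrees; the focal length in pixels is half the picture's height over the tangent of half this angle, whatever the lens; pixels are square), "cx", "cy" (the principal point, pixels), "eye" and "attitude" of the camera in the world. Camera axes: x right, y up, looking along -z (the intrinsics and any distortion apply to the point x, -y, -z); pixel columns grow to the right and rows downward; lengths in mm; the calibration is good to about 2 mm. A picture is of the moment at which its call begins. There is no depth.
- env.job_done(): hands the job in; it is judged then, once.
The state is a dict: "time_s": time; "qpos": joint angles; "qvel": joint speeds; "effort": joint torques, N m; "ee_pos": TCP position; "ee_rot": TCP orientation; "force": force on the tool from outside, world axes, zero at the start; "torque": the same for the moment, N m; "gripper_width": finger opening in mm; "gripper_force": force on a finger pad.
Only numpy, scipy, OpenCV 4.12 (cv2) and the standard library are available. Lean on these libraries where they do the work, as an engineer would, in place of code of your own. Each camera call takes 0.05 s, during which the arm holds its last target. There are 200 camera calls.

## Working session

There is one attempt and no reset: what is moved stays moved. The work goes in short steps, Python scripts to look and compute and a tool call to move; the robot and the scene stay as the last step left them, time stands still between calls to the robot, and variables do not carry over. Pictures are saved under pics/ and viewed, at most 10 in all, crops included, and the job is handed in when it is done.

Besides the shell and the picture viewer there is one more tool, called as name(argument=value, ...) on one line, values as JSON. send_rows: Moves the arm, as the interface text tells. Its arguments: {"type":"object","properties":{"targets":{"type":"string"},"grip_force":{"type":"number"}},"required":["targets"]}

```bash
mkdir -p pics; ls
python3 - <<'E'
from workcell import env, eyes
import cv2
for n in("scene","top"):
    f=eyes.grab_frame(n); cv2.imwrite(f"pics/{n}0.png",f["image"])
    print({k:v for k,v in f.items() if k!="image"})
print(env.state())
E
```

```text
pics
{'fovy': 43.598894171084034, 'cx': 283.77446999952735, 'cy': 202.5322681777243, 'eye': array([1136.41988348,  475.76758105, 1171.97023094]), 'attitude': array([ 36.9106969 ,   0.32664814, 129.84532179])}
{'fovy': 43.337413469668064, 'cx': 287.16626714627614, 'cy': 208.60767608732462, 'eye': array([ 343.76830229,  -43.98930724, 1640.53997189]), 'attitude': array([  7.00761186,   1.03647902, -91.03381185])}
{'time_s': 0.1, 'qpos': array([ 7.20199434e+01,  1.83485254e+01,  8.96996109e+01, -1.82683933e-03,
        7.20437718e+01, -1.14538141e+00]), 'qvel': array([ 0.01252016, -0.12545587, -0.08684062,  0.02754063,  0.11882631,
       -0.02074393]), 'effort': array([-2.73782316e-04, -4.13326943e+01, -2.32505947e+01,  7.27025885e-02,
        4.22570820e-02, -6.58298700e-05]), 'ee_pos': array([166.39065481, 549.92665575, 213.19754573]), 'ee_rot': array([-1.79908075e+02, -1.00578002e-04,  1.63165889e+02]), 'force': array([-0.26600922,  0.17771987, -0.33750927]), 'torque': array([-0.0178957 ,  0.04216786,  0.05532015]), 'gripper_force': 0.0, 'gripper_width': 90.736942509551}
```

View pics/scene0.png

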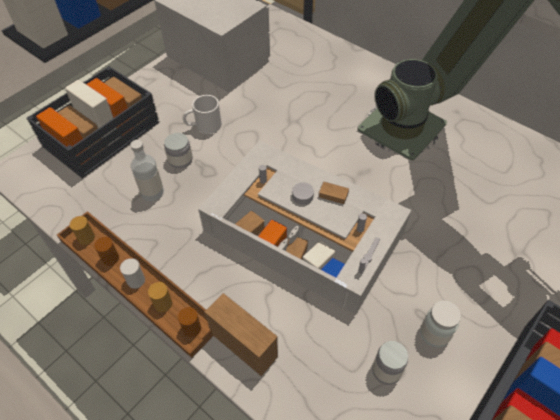

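View pics/top0.png

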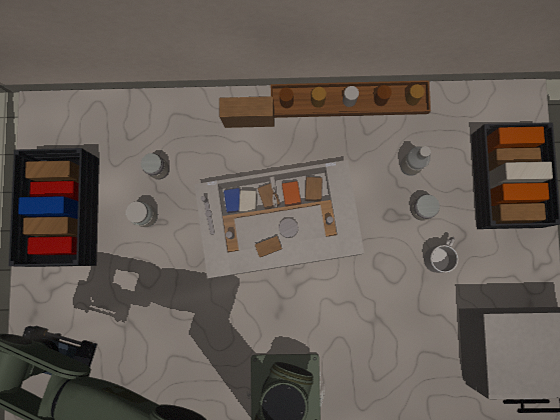

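```bash
cat > h.py <<'E'
import numpy as np, cv2
from workcell import env, eyes
from scipy.spatial.transform import Rotation as Ro
def cam(f):
    F=210/np.tan(np.radians(f["fovy"]/2)); return F,Ro.from_euler("xyz",f["attitude"],degrees=True).as_matrix()
def ray(f,uv,z):
    F,R=cam(f); d=R@np.array([(uv[0]-f["cx"])/F,-(uv[1]-f["cy"])/F,-1.]); e=f["eye"]
    return e+d*(z-e[2])/d[2]
def proj(f,p):
    F,R=cam(f); q=R.T@(np.asarray(p,float)-f["eye"]); return np.array([f["cx"]+F*q[0]/-q[2], f["cy"]-F*q[1]/-q[2]])
E
python3 - <<'E'
from h import *
f=eyes.grab_frame("top"); print(proj(f,[0,0,0]), proj(f,env.state()["ee_pos"]))
cv2.imwrite("pics/t1.png",cv2.resize(f["image"][145:290,190:370],None,fx=4.2,fy=4,interpolation=cv2.INTER_CUBIC))
g=eyes.grab_frame("scene"); print(proj(g,[0,0,0]))
cv2.imwrite("pics/s1.png",cv2.resize(g["image"][150:310,195:415],None,fx=3.6,fy=3.6,interpolation=cv2.INTER_CUBIC))
E
```

```text
[284.46873226 389.20112041] [ 74.54218764 344.89633841]
[401.89732402 126.20151618]
```

View pics/t1.png

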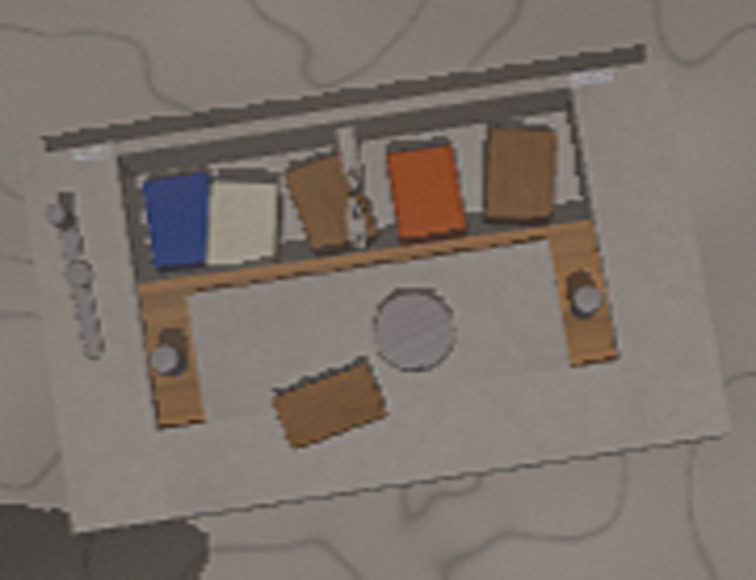

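View pics/s1.png

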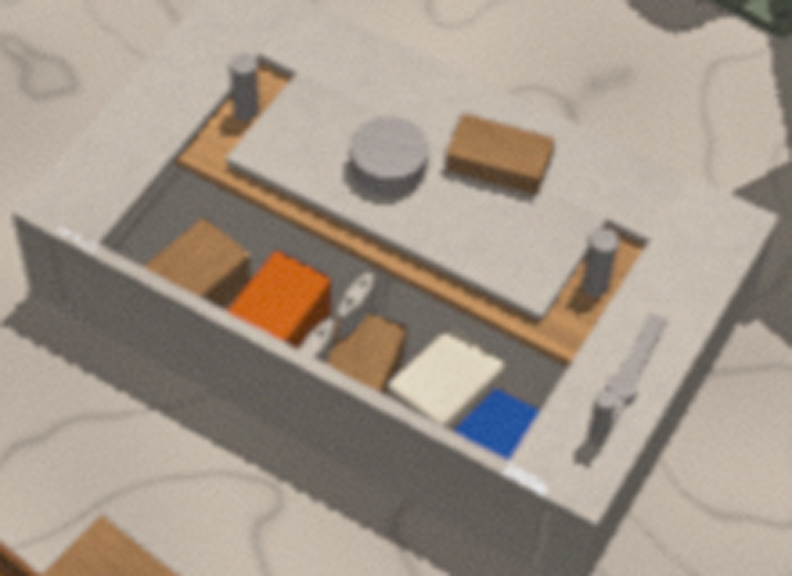

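Run:
```python
from h import *
f=eyes.grab_frame("top"); g=eyes.grab_frame("scene")
T=lambda u,v:(190+(u+.5)/4.2-.5,145+(v+.5)/4-.5)
S=lambda u,v:(195+(u+.5)/3.6-.5,150+(v+.5)/3.6-.5)
np.set_printoptions(precision=1,suppress=True)
for n,z,t,s in [("NL",102,(73,532),(777,215)),("NR",102,(728,435),None),("FL",102,(28,152),(597,523)),("FR",102,(665,62),(15,215)),
 ("PL",146,(167,357),(602,240)),("PR",146,(587,299),(244,64)),("peg",152,(58,213),(607,398)),("tip",112,(94,352),(655,320)),
 ("mouthFL",102,(120,157),(512,462)),("deckcornL",102,(187,292),(540,316)),("deckcornR",102,(550,240),(230,160)),("stripcL",102,(140,285),(570,360)),("slotNL",102,(158,428),(648,240)),("slotNR",102,(617,357),(262,57))]:
    print(n,ray(f,T(*t),z)[:2],ray(g,S(*s),z)[:2] if s else "")
```

```text
NL [336.8 216.1] [336.3 215.9]
NR [ 398.4 -236.6] 
FL [616.3 248.1] [612.8 255.6]
FR [ 674.3 -202.1] [ 676.7 -195.5]
PL [459. 145.] [461. 148.]
PR [ 494.8 -139.5] [ 496.7 -137.3]
peg [562.9 218. ] [562.5 221.3]
tip [466.3 199.9] [470.  201.7]
mouthFL [611.2 183.1] [612.  189.2]
deckcornL [509.9 136.4] [510.4 137.7]
deckcornR [ 543.2 -117.7] [ 543.9 -111.5]
stripcL [515.7 169.3] [526.  173.4]
slotNL [410.8 157.1] [411.7 158.5]
slotNR [ 456.4 -161.9] [ 455.6 -157.7]
```

```bash
cat > bin.py <<'E'
import numpy as np
b=np.array([[-140,230],[-140,230],[-140,-230],[140,230],[140,230],[140,-230],[140,-230],[20,128],[20,128],[20,-128],[20,-128],[-75,162],[-75,162],[-75,-162],[-75,-162]],float)
w=np.array([[336.8,216.1],[336.3,215.9],[398.4,-236.6],[616.3,248.1],[612.8,255.6],[674.3,-202.1],[676.7,-195.5],[509.9,136.4],[510.4,137.7],[543.2,-117.7],[543.9,-111.5],[410.8,157.1],[411.7,158.5],[456.4,-161.9],[455.6,-157.7]])
bc,wc=b.mean(0),w.mean(0); H=(b-bc).T@(w-wc); th=np.arctan2(H[0,1]-H[1,0],H[0,0]+H[1,1])
R=np.array([[np.cos(th),-np.sin(th)],[np.sin(th),np.cos(th)]]); t=wc-R@bc
toW=lambda p:R@np.asarray(p,float)+t
toB=lambda p:R.T@(np.asarray(p,float)-t)
E
python3 - <<'E'
from bin import *
np.set_printoptions(precision=1,suppress=True)
print(np.degrees(th),t); print(np.array([toB(x) for x in w])-b)
for n,p in dict(PL=(460,146.5),PR=(495.7,-138.4),peg=(562.7,219.6),tip=(468,201)).items(): print(n,toB(p))
for q in [(-20,145),(67.5,145),(-20,-145),(67.5,-145),(85.5,200),(45.5,200),(45.5,240)]: print(q,toW(q))
E
```

```text
7.743069935315427 [506.9   8.4]
[[-0.6 -1.2]
 [-1.1 -1.4]
 [-0.5  1.9]
 [ 0.7 -7.2]
 [-1.8  0.7]
 [-2.5 -1.1]
 [ 0.8  5.1]
 [ 0.2 -1.5]
 [ 0.9 -0.3]
 [-1.  -1.8]
 [ 0.5  4.3]
 [-0.2 -1.7]
 [ 0.9 -0.4]
 [ 2.   0.1]
 [ 1.8  4.4]]
PL [-27.9 143.2]
PR [ -30.9 -143.9]
peg [ 83.7 201.8]
tip [-12.6 196.1]
(-20, 145) [467.6 149.3]
(67.5, 145) [554.3 161.1]
(-20, -145) [ 506.6 -138. ]
(67.5, -145) [ 593.3 -126.2]
(85.5, 200) [564.7 218. ]
(45.5, 200) [525.1 212.7]
(45.5, 240) [519.7 252.3]
```

Run:
```python
from h import *; from bin import *
np.set_printoptions(precision=2,suppress=True)
c=np.array([166.517,550.377,213.976]); Rt=Ro.from_euler("xyz",[180,0,163.166],degrees=True).as_matrix()
p=np.r_[toW((-76,145)),200]; print(p,Rt.T@(p-c)/1000)
Rd=Ro.from_euler("xyz",[180,0,180+np.degrees(th)],degrees=True).as_matrix()
print(Ro.from_matrix(Rt.T@Rd).as_rotvec(degrees=True))
f=eyes.grab_frame("top")
for n,u,z in [("water",(417,162),0),("jar?",(141,212),100),("can",(154,162),100)]: print(n,ray(f,u,z),toB(ray(f,u,z)[:2]))
```

```text
[412.07 141.79 200.  ] [-0.35 -0.32  0.01]
[ -0.     0.   -24.58]
water [ 685.46 -429.29    0.  ] [ 117.96 -457.71]
jar? [532.29 411.76 100.  ] [ 79.5  396.31]
can [681.75 375.17 100.  ] [222.66 339.92]
```

send_rows(targets="-0.3534 -0.3199 0.014 0 0 -24.58 0; -0.3534 -0.3199 0.014 0 0 -24.58 0; -0.3534 -0.3199 0.014 0 0 -24.58 0; -0.3534 -0.3199 0.014 0 0 -24.58 0; -0.3534 -0.3199 0.014 0 0 -24.58 0; -0.3534 -0.3199 0.014 0 0 -24.58 0; -0.3534 -0.3199 0.014 0 0 -24.58 0; -0.3534 -0.3199 0.014 0 0 -24.58 0; -0.3534 -0.3199 0.014 0 0 -24.58 0; -0.3534 -0.3199 0.014 0 0 -24.58 0; -0.3534 -0.3199 0.014 0 0 -24.58 0; -0.3534 -0.3199 0.014 0 0 -24.58 0", grip_force=20)

```text
time_s: 1.35
ee_pos: [413.7, 138.5, 200.1]
ee_rot: [-179.9, 0.1, -172.4]
force: [-0.1, 0.8, 0.0]
gripper_width: 14.0
gripper_force: 0.0
```

send_rows(targets="0 0 0.04 0 0 0 0; 0 0 0.08 0 0 0 0; 0 0 0.08 0 0 0 0; 0 0 0.08 0 0 0 0")

```text
time_s: 1.68
ee_pos: [410.9, 141.4, 119.2]
ee_rot: [-180.0, -0.2, -172.3]
force: [0.6, 0.3, 1.1]
gripper_width: 0.3
gripper_force: 0.0
```

send_rows(targets="-0.005 0 0 0 0 0 0; -0.01 0 0 0 0 0 0; -0.014 0 0 0 0 0 0; -0.018 0 0 0 0 0 0; -0.021 0 0 0 0 0 0; -0.024 0 0 0 0 0 0; -0.024 0 0 0 0 0 0")

```text
time_s: 2.27
ee_pos: [436.5, 145.4, 120.2]
ee_rot: [180.0, 0.0, -172.2]
force: [-1.4, 1.1, 0.5]
gripper_width: 0.7
gripper_force: 0.7
```

send_rows(targets="-0.003 0 0 0 0 0 0; -0.006 0 0 0 0 0 0; -0.008 0 0 0 0 0 0; -0.008 0 0 0 0 0 0")

```text
time_s: 2.6
ee_pos: [444.6, 146.2, 119.9]
ee_rot: [180.0, 0.1, -172.3]
force: [-1.7, 1.7, 1.3]
gripper_width: 0.5
gripper_force: 0.9
```

send_rows(targets="-0.003 0 0 0 0 0 0; -0.006 0 0 0 0 0 0; -0.006 0 0 0 0 0 0; -0.006 0 0 0 0 0 0")

```text
time_s: 2.93
ee_pos: [450.8, 146.9, 119.9]
ee_rot: [-180.0, 0.1, -172.2]
force: [0.2, -0.2, 1.0]
gripper_width: 0.7
gripper_force: 0.4
```

Run:
```python
from h import *
from bin import *
s=env.state(); print(s["force"],toB(s["ee_pos"][:2]))
a=eyes.grab_frame("scene")["image"][150:270,215:415]; b=eyes.grab_frame("top")["image"][145:290,190:370]
cv2.imwrite("pics/c1.png",np.vstack([cv2.resize(a,(500,300),interpolation=2),cv2.resize(b,(500,300),interpolation=2)]))
```

```text
[ 0.18614697 -0.20390255  0.95116506] [-36.96351857 144.81666343]
```

View pics/c1.png

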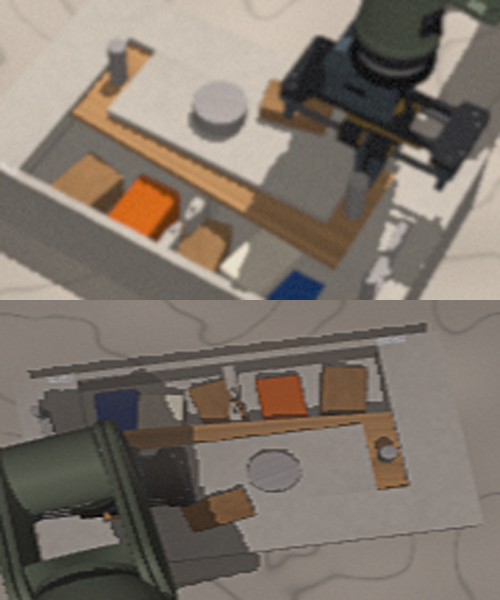

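send_rows(targets="0.015 0 -0.03 0 0 0 0; 0.03 -0.29 -0.03 0 0 0 0; 0.03 -0.29 -0.03 0 0 0 0; 0.03 -0.29 -0.03 0 0 0 0; 0.03 -0.29 -0.03 0 0 0 0; 0.03 -0.29 -0.03 0 0 0 0; 0.03 -0.29 -0.03 0 0 0 0; 0.03 -0.29 -0.03 0 0 0 0; 0.03 -0.29 -0.03 0 0 0 0; 0.03 -0.29 0 0 0 0 0; 0.03 -0.29 0 0 0 0 0; 0.03 -0.29 0 0 0 0 0")

```text
time_s: 4.03
ee_pos: [458.2, -144.0, 119.1]
ee_rot: [179.9, -0.2, -172.3]
force: [0.1, 0.4, 0.8]
gripper_width: 0.3
gripper_force: 0.0
```

send_rows(targets="-0.004 0 0 0 0 0 0; -0.008 0 0 0 0 0 0; -0.011 0 0 0 0 0 0; -0.014 0 0 0 0 0 0; -0.017 0 0 0 0 0 0; -0.017 0 0 0 0 0 0")

```text
time_s: 4.53
ee_pos: [476.7, -141.9, 120.2]
ee_rot: [-180.0, 0.1, -172.2]
force: [-0.1, 0.8, 0.8]
gripper_width: 0.5
gripper_force: 0.5
```

send_rows(targets="-0.003 0 0 0 0 0 0; -0.006 0 0 0 0 0 0; -0.006 0 0 0 0 0 0")

```text
time_s: 4.78
ee_pos: [482.3, -141.1, 120.0]
ee_rot: [180.0, 0.0, -172.3]
force: [-1.9, 0.3, 1.2]
gripper_width: 0.3
gripper_force: 1.0
```

send_rows(targets="-0.003 0 0 0 0 0 0; -0.006 0 0 0 0 0 0; -0.008 0 0 0 0 0 0; -0.008 0 0 0 0 0 0")

```text
time_s: 5.12
ee_pos: [490.6, -140.1, 119.9]
ee_rot: [180.0, 0.1, -172.3]
force: [-1.3, 0.3, 2.4]
gripper_width: 0.6
gripper_force: 1.0
```

send_rows(targets="-0.003 0 0 0 0 0 0; -0.006 0 0 0 0 0 0; -0.006 0 0 0 0 0 0")

```text
time_s: 5.37
ee_pos: [497.0, -139.3, 119.9]
ee_rot: [180.0, 0.1, -172.3]
force: [-0.6, 0.7, 0.1]
gripper_width: 0.6
gripper_force: 0.6
```

send_rows(targets="-0.003 0 0 0 0 0 0; -0.006 0 0 0 0 0 0; -0.006 0 0 0 0 0 0")

```text
time_s: 5.62
ee_pos: [502.9, -138.5, 119.9]
ee_rot: [-180.0, 0.1, -172.3]
force: [-1.9, 0.5, 1.7]
gripper_width: 0.1
gripper_force: 0.5
```

send_rows(targets="-0.003 0 0 0 0 0 0; -0.006 0 0 0 0 0 0; -0.006 0 0 0 0 0 0")

```text
time_s: 5.87
ee_pos: [508.8, -137.7, 120.0]
ee_rot: [-180.0, 0.1, -172.3]
force: [-0.0, 1.0, -0.4]
gripper_width: 0.1
gripper_force: 0.4
```

Run:
```python
from h import *
from bin import *
s=env.state(); print(s["force"],toB(s["ee_pos"][:2]))
a=eyes.grab_frame("scene")["image"][150:270,215:415]; b=eyes.grab_frame("top")["image"][145:290,190:370]
cv2.imwrite("pics/c2.png",np.hstack([cv2.resize(a,None,fx=2,fy=5*.5,interpolation=2),cv2.resize(b,(380,300),interpolation=2)]))
```

```text
[-0.044359    1.03115071 -0.43012052] [ -17.78546882 -145.01738018]
```

View pics/c2.png

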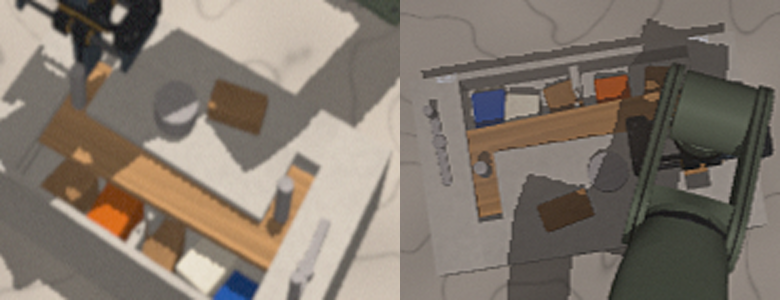

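Run:
```python
from h import *
from bin import *
f=eyes.grab_frame("top"); g=eyes.grab_frame("scene")
for F,u in [(f,(228.8,220.5)),(g,(357.3,222.5)),(g,(253.5,177))]: print(toB(ray(F,u,146)[:2]))
```

```text
[  9.01002009 138.21694947]
[ -4.85993712 143.59262051]
[   8.95017426 -144.47057914]
```

send_rows(targets="0.015 0 -0.03 0 0 0 0; 0.027 0.29 -0.03 0 0 0 0; 0.027 0.29 -0.03 0 0 0 0; 0.027 0.29 -0.03 0 0 0 0; 0.027 0.29 -0.03 0 0 0 0; 0.027 0.29 -0.03 0 0 0 0; 0.027 0.29 -0.03 0 0 0 0; 0.027 0.29 -0.03 0 0 0 0; 0.027 0.29 -0.03 0 0 0 0; 0.027 0.29 0 0 0 0 0; 0.027 0.29 0 0 0 0 0; 0.027 0.29 0 0 0 0 0")

```text
time_s: 7.07
ee_pos: [441.0, 145.5, 119.3]
ee_rot: [-180.0, -0.2, -172.3]
force: [-0.1, -0.6, -0.1]
gripper_width: 0.3
gripper_force: 0.0
```

send_rows(targets="-0.004 0 0 0 0 0 0; -0.008 0 0 0 0 0 0; -0.012 0 0 0 0 0 0; -0.012 0 0 0 0 0 0")

```text
time_s: 7.4
ee_pos: [455.4, 147.4, 120.7]
ee_rot: [180.0, 0.1, -172.3]
force: [0.0, 0.8, 0.2]
gripper_width: 0.4
gripper_force: 0.0
```

send_rows(targets="-0.003 0 0 0 0 0 0; -0.006 0 0 0 0 0 0; -0.009 0 0 0 0 0 0; -0.009 0 0 0 0 0 0")

```text
time_s: 7.73
ee_pos: [462.2, 149.2, 120.0]
ee_rot: [179.9, -0.1, -172.3]
force: [-3.4, 2.8, 1.6]
gripper_width: 0.7
gripper_force: 1.7
```

send_rows(targets="-0.003 0 0 0 0 0 0; -0.006 0 0 0 0 0 0; -0.006 0 0 0 0 0 0")

```text
time_s: 7.98
ee_pos: [467.3, 150.5, 120.0]
ee_rot: [179.9, -0.2, -172.3]
force: [-5.1, 4.5, 3.6]
gripper_width: 0.3
gripper_force: 2.9
```

send_rows(targets="-0.001 -0.002 0 0 0 0 0; -0.003 -0.003 0 0 0 0 0; -0.006 -0.003 0 0 0 0 0; -0.006 -0.003 0 0 0 0 0")

```text
time_s: 8.32
ee_pos: [468.3, 148.0, 119.2]
ee_rot: [179.8, -0.9, -172.3]
force: [-16.2, 5.0, 9.0]
gripper_width: 0.4
gripper_force: 7.9
```

send_rows(targets="0.01 0 0 0 0 0 0; 0.025 0 -0.03 0 0 0 0; 0.025 -0.287 -0.03 0 0 0 0; 0.025 -0.287 -0.03 0 0 0 0; 0.025 -0.287 -0.03 0 0 0 0; 0.025 -0.287 -0.03 0 0 0 0; 0.025 -0.287 -0.03 0 0 0 0; 0.025 -0.287 -0.03 0 0 0 0; 0.025 -0.287 -0.03 0 0 0 0; 0.025 -0.287 -0.03 0 0 0 0; 0.025 -0.287 0 0 0 0 0; 0.025 -0.287 0 0 0 0 0")

```text
time_s: 9.32
ee_pos: [486.5, -140.5, 116.5]
ee_rot: [179.9, -0.3, -172.3]
force: [-1.0, 0.1, -0.3]
gripper_width: 0.8
gripper_force: 0.0
```

send_rows(targets="-0.004 0 0 0 0 0 0; -0.008 0 0 0 0 0 0; -0.012 0 0 0 0 0 0; -0.012 0 0 0 0 0 0")

```text
time_s: 9.65
ee_pos: [502.7, -138.4, 121.1]
ee_rot: [-179.9, 0.2, -172.2]
force: [1.5, 0.5, -0.2]
gripper_width: 0.1
gripper_force: 0.0
```

send_rows(targets="-0.003 0 0 0 0 0 0; -0.006 0 0 0 0 0 0; -0.009 0 0 0 0 0 0; -0.009 0 0 0 0 0 0")

```text
time_s: 9.98
ee_pos: [510.3, -137.4, 120.1]
ee_rot: [-180.0, 0.0, -172.2]
force: [1.1, -0.3, -0.3]
gripper_width: 0.3
gripper_force: 0.0
```

send_rows(targets="-0.003 0 0 0 0 0 0; -0.006 0 0 0 0 0 0; -0.009 0 0 0 0 0 0; -0.009 0 0 0 0 0 0")

```text
time_s: 10.32
ee_pos: [519.5, -136.4, 119.9]
ee_rot: [-180.0, 0.1, -172.3]
force: [0.0, -1.2, 0.5]
gripper_width: 0.6
gripper_force: 0.3
```

send_rows(targets="-0.003 0 0 0 0 0 0; -0.006 0 0 0 0 0 0; -0.006 0 0 0 0 0 0")

```text
time_s: 10.57
ee_pos: [525.6, -135.4, 119.9]
ee_rot: [180.0, 0.1, -172.3]
force: [-0.4, -0.8, 0.7]
gripper_width: 0.3
gripper_force: 0.2
```

send_rows(targets="-0.003 0 0 0 0 0 0; -0.006 0 0 0 0 0 0; -0.008 0 0 0 0 0 0; -0.008 0 0 0 0 0 0")

```text
time_s: 10.9
ee_pos: [533.3, -134.3, 119.9]
ee_rot: [180.0, 0.1, -172.3]
force: [-1.1, -0.6, -0.0]
gripper_width: 0.3
gripper_force: 0.3
```

Run:
```python
from h import *
from bin import *
s=env.state(); print(s["force"],toB(s["ee_pos"][:2]))
a=eyes.grab_frame("scene")["image"][160:270,235:385]
cv2.imwrite("pics/c3.png",cv2.resize(a,None,fx=5,fy=5,interpolation=2))
```

```text
[-1.08416509 -0.56076912 -0.02581615] [   6.96400903 -144.93645615]
```

View pics/c3.png

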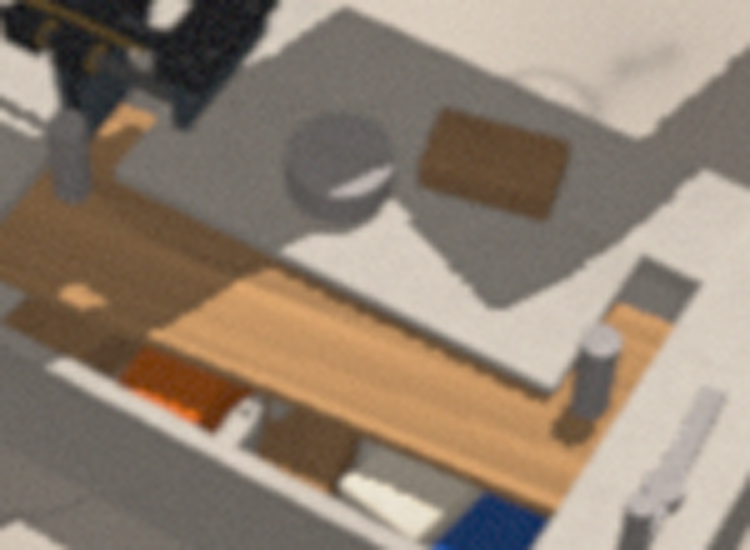

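Run:
```python
from h import *
from bin import *
g=eyes.grab_frame("scene")
for u in [(354.9,227.5),(248.9,184)]: print(toB(ray(g,u,146)[:2]))
```

```text
[ 10.90182346 145.38662766]
[  33.96242879 -141.49078398]
```

send_rows(targets="0.015 0 -0.03 0 0 0 0; 0.032 0.288 -0.03 0 0 0 0; 0.032 0.288 -0.03 0 0 0 0; 0.032 0.288 -0.03 0 0 0 0; 0.032 0.288 -0.03 0 0 0 0; 0.032 0.288 -0.03 0 0 0 0; 0.032 0.288 -0.03 0 0 0 0; 0.032 0.288 -0.03 0 0 0 0; 0.032 0.288 -0.03 0 0 0 0; 0.032 0.288 -0.015 0 0 0 0; 0.032 0.288 0 0 0 0 0; 0.032 0.288 0 0 0 0 0")

```text
time_s: 12.0
ee_pos: [460.5, 146.5, 117.9]
ee_rot: [-180.0, -0.2, -172.2]
force: [-0.5, -0.6, 1.0]
gripper_width: 0.6
gripper_force: 0.0
```

send_rows(targets="-0.004 0 0 0 0 0 0; -0.008 0 0 0 0 0 0; -0.012 0 0 0 0 0 0; -0.016 0 0 0 0 0 0; -0.016 0 0 0 0 0 0")

```text
time_s: 12.42
ee_pos: [479.4, 148.9, 120.6]
ee_rot: [180.0, 0.1, -172.3]
force: [-0.7, 0.2, 0.7]
gripper_width: 0.5
gripper_force: 0.1
```

send_rows(targets="-0.003 0 0 0 0 0 0; -0.006 0 0 0 0 0 0; -0.008 0 0 0 0 0 0; -0.008 0 0 0 0 0 0")

```text
time_s: 12.75
ee_pos: [486.4, 150.0, 120.1]
ee_rot: [180.0, 0.1, -172.3]
force: [-1.0, -0.4, 0.6]
gripper_width: 0.5
gripper_force: 0.9
```

send_rows(targets="-0.003 0 0 0 0 0 0; -0.006 0 0 0 0 0 0; -0.008 0 0 0 0 0 0; -0.008 0 0 0 0 0 0")

```text
time_s: 13.08
ee_pos: [494.7, 151.1, 120.0]
ee_rot: [180.0, 0.1, -172.3]
force: [-1.0, 1.1, 0.8]
gripper_width: 0.5
gripper_force: 0.7
```

send_rows(targets="-0.002 0 0 0 0 0 0; -0.004 0 0 0 0 0 0; -0.006 0 0 0 0 0 0; -0.006 0 0 0 0 0 0")

```text
time_s: 13.42
ee_pos: [500.5, 151.8, 119.9]
ee_rot: [180.0, 0.1, -172.3]
force: [-0.8, 1.1, 0.8]
gripper_width: 0.4
gripper_force: 0.8
```

send_rows(targets="-0.002 0 0 0 0 0 0; -0.004 0 0 0 0 0 0; -0.006 0 0 0 0 0 0; -0.006 0 0 0 0 0 0")

```text
time_s: 13.75
ee_pos: [506.5, 152.6, 120.0]
ee_rot: [180.0, 0.1, -172.3]
force: [-1.6, -0.7, 0.2]
gripper_width: 0.2
gripper_force: 0.7
```

send_rows(targets="0.01 0 -0.03 0 0 0 0; 0.021 -0.288 -0.03 0 0 0 0; 0.021 -0.288 -0.03 0 0 0 0; 0.021 -0.288 -0.03 0 0 0 0; 0.021 -0.288 -0.03 0 0 0 0; 0.021 -0.288 -0.03 0 0 0 0; 0.021 -0.288 -0.03 0 0 0 0; 0.021 -0.288 -0.03 0 0 0 0; 0.021 -0.288 -0.03 0 0 0 0; 0.021 -0.288 -0.015 0 0 0 0; 0.021 -0.288 0 0 0 0 0; 0.021 -0.288 0 0 0 0 0")

```text
time_s: 14.75
ee_pos: [522.5, -135.8, 117.5]
ee_rot: [179.9, -0.2, -172.3]
force: [-0.8, 0.7, -0.5]
gripper_width: 0.4
gripper_force: 0.0
```

send_rows(targets="-0.004 0 0 0 0 0 0; -0.008 0 0 0 0 0 0; -0.012 0 0 0 0 0 0; -0.012 0 0 0 0 0 0")

```text
time_s: 15.08
ee_pos: [537.4, -133.9, 120.9]
ee_rot: [-179.9, 0.2, -172.2]
force: [-0.2, 0.1, -0.1]
gripper_width: 0.0
gripper_force: 0.0
```

send_rows(targets="-0.003 0 0 0 0 0 0; -0.006 0 0 0 0 0 0; -0.008 0 0 0 0 0 0; -0.008 0 0 0 0 0 0")

```text
time_s: 15.42
ee_pos: [543.4, -133.0, 120.0]
ee_rot: [-180.0, -0.0, -172.2]
force: [-1.2, -1.7, 1.6]
gripper_width: 0.2
gripper_force: 0.9
```

send_rows(targets="-0.003 0 0 0 0 0 0; -0.006 0 0 0 0 0 0; -0.008 0 0 0 0 0 0; -0.008 0 0 0 0 0 0")

```text
time_s: 15.75
ee_pos: [552.1, -131.8, 119.9]
ee_rot: [180.0, 0.1, -172.3]
force: [-1.1, -1.0, -0.1]
gripper_width: 0.4
gripper_force: 0.5
```

send_rows(targets="-0.002 0 0 0 0 0 0; -0.004 0 0 0 0 0 0; -0.006 0 0 0 0 0 0; -0.006 0 0 0 0 0 0")

```text
time_s: 16.08
ee_pos: [558.0, -131.0, 119.9]
ee_rot: [180.0, 0.1, -172.3]
force: [-1.2, -0.6, 0.2]
gripper_width: 0.4
gripper_force: 0.4
```

send_rows(targets="0.01 0 -0.03 0 0 0 0; 0.021 0.288 -0.03 0 0 0 0; 0.021 0.288 -0.03 0 0 0 0; 0.021 0.288 -0.03 0 0 0 0; 0.021 0.288 -0.03 0 0 0 0; 0.021 0.288 -0.03 0 0 0 0; 0.021 0.288 -0.03 0 0 0 0; 0.021 0.288 -0.03 0 0 0 0; 0.021 0.288 -0.03 0 0 0 0; 0.021 0.288 -0.015 0 0 0 0; 0.021 0.288 0 0 0 0 0; 0.021 0.288 0 0 0 0 0")

```text
time_s: 17.08
ee_pos: [496.4, 151.6, 117.8]
ee_rot: [180.0, -0.2, -172.2]
force: [0.3, -0.0, -1.5]
gripper_width: 0.6
gripper_force: 0.0
```

send_rows(targets="-0.004 0 0 0 0 0 0; -0.008 0 0 0 0 0 0; -0.012 0 0 0 0 0 0; -0.012 0 0 0 0 0 0")

```text
time_s: 17.42
ee_pos: [511.1, 153.2, 120.8]
ee_rot: [180.0, 0.1, -172.3]
force: [-0.6, 0.3, -0.9]
gripper_width: -0.1
gripper_force: 0.0
```

send_rows(targets="-0.003 0 0 0 0 0 0; -0.006 0 0 0 0 0 0; -0.008 0 0 0 0 0 0; -0.008 0 0 0 0 0 0")

```text
time_s: 17.75
ee_pos: [517.9, 154.3, 120.2]
ee_rot: [180.0, 0.0, -172.3]
force: [-1.6, 0.2, 1.6]
gripper_width: 0.5
gripper_force: 1.0
```

send_rows(targets="-0.002 0 0 0 0 0 0; -0.004 0 0 0 0 0 0; -0.006 0 0 0 0 0 0; -0.006 0 0 0 0 0 0")

```text
time_s: 18.08
ee_pos: [524.0, 155.3, 120.0]
ee_rot: [180.0, 0.1, -172.3]
force: [-2.5, 0.8, 1.5]
gripper_width: 0.3
gripper_force: 1.2
```

send_rows(targets="-0.002 0 0 0 0 0 0; -0.004 0 0 0 0 0 0; -0.004 0 0 0 0 0 0")

```text
time_s: 18.33
ee_pos: [525.5, 155.6, 119.8]
ee_rot: [180.0, -0.3, -172.3]
force: [-8.5, 1.8, 6.4]
gripper_width: 0.6
gripper_force: 4.1
```

send_rows(targets="0.01 0 0 0 0 0 0; 0.017 0 -0.03 0 0 0 0; 0.017 -0.288 -0.03 0 0 0 0; 0.017 -0.288 -0.03 0 0 0 0; 0.017 -0.288 -0.03 0 0 0 0; 0.017 -0.288 -0.03 0 0 0 0; 0.017 -0.288 -0.03 0 0 0 0; 0.017 -0.288 -0.03 0 0 0 0; 0.017 -0.288 -0.03 0 0 0 0; 0.017 -0.288 -0.03 0 0 0 0; 0.017 -0.288 0 0 0 0 0; 0.017 -0.288 0 0 0 0 0")

```text
time_s: 19.33
ee_pos: [547.0, -132.6, 116.1]
ee_rot: [179.9, -0.3, -172.3]
force: [-1.2, 0.0, -1.6]
gripper_width: 0.8
gripper_force: 0.0
```

send_rows(targets="-0.003 0 0 0 0 0 0; -0.006 0 0 0 0 0 0; -0.008 0 0 0 0 0 0; -0.01 0 0 0 0 0 0; -0.01 0 0 0 0 0 0")

```text
time_s: 19.75
ee_pos: [560.2, -130.4, 120.8]
ee_rot: [-180.0, 0.1, -172.2]
force: [-0.2, -0.3, -0.7]
gripper_width: 0.5
gripper_force: 0.0
```

send_rows(targets="-0.002 0 0 0 0 0 0; -0.004 0 0 0 0 0 0; -0.004 0 0 0 0 0 0")

```text
time_s: 20.0
ee_pos: [563.1, -130.2, 120.1]
ee_rot: [180.0, -0.0, -172.2]
force: [-2.1, -0.2, 1.5]
gripper_width: 0.4
gripper_force: 1.2
```

send_rows(targets="-0.002 0 0 0 0 0 0; -0.004 0 0 0 0 0 0; -0.004 0 0 0 0 0 0; -0.004 0 0 0 0 0 0")

```text
time_s: 20.33
ee_pos: [566.1, -130.1, 119.9]
ee_rot: [-180.0, -0.1, -172.2]
force: [-6.0, -2.5, 3.5]
gripper_width: 0.3
gripper_force: 3.1
```

send_rows(targets="-0.002 0 0 0 0 0 0; -0.003 0 0 0 0 0 0; -0.003 0 0 0 0 0 0")

```text
time_s: 20.58
ee_pos: [566.2, -130.0, 119.9]
ee_rot: [180.0, -0.5, -172.2]
force: [-12.7, -3.3, 9.1]
gripper_width: 0.7
gripper_force: 6.5
```

Run:
```python
from h import *
from bin import *
s=env.state(); print(s["force"],toB(s["ee_pos"][:2]))
a=eyes.grab_frame("scene")["image"][160:300,225:405]; cv2.imwrite("pics/c4.png",cv2.resize(a,None,fx=4.2,fy=4.2,interpolation=2))
```

```text
[-12.71666379  -3.26568255   9.11609318] [  40.10127248 -145.12023938]
```

View pics/c4.png

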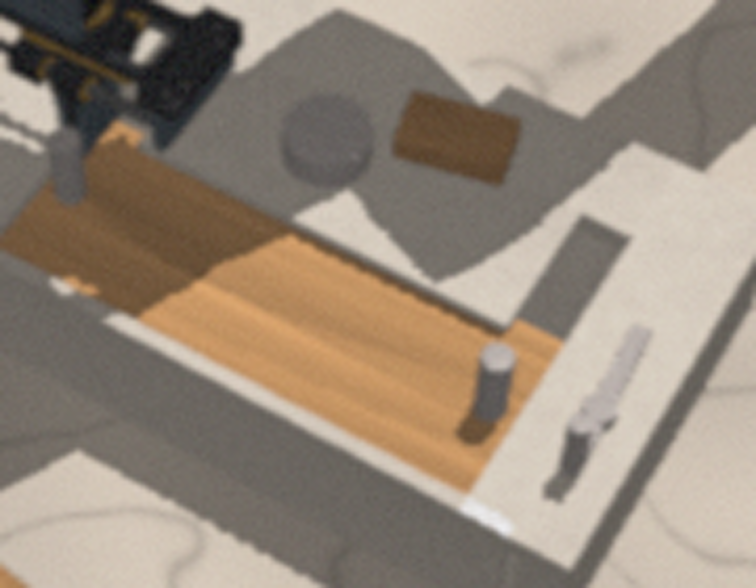

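send_rows(targets="0.01 0 0 0 0 0 0; 0.02 0 -0.03 0 0 0 0; 0.02 0.288 -0.03 0 0 0 0; 0.02 0.288 -0.03 0 0 0 0; 0.02 0.288 -0.03 0 0 0 0; 0.02 0.288 -0.03 0 0 0 0; 0.02 0.288 -0.03 0 0 0 0; 0.02 0.288 -0.03 0 0 0 0; 0.02 0.288 -0.03 0 0 0 0; 0.02 0.288 -0.03 0 0 0 0; 0.02 0.288 0 0 0 0 0; 0.02 0.288 0 0 0 0 0")

```text
time_s: 21.63
ee_pos: [509.2, 153.6, 116.4]
ee_rot: [-180.0, -0.3, -172.2]
force: [-0.9, -0.5, -0.8]
gripper_width: 0.5
gripper_force: 0.0
```

send_rows(targets="-0.003 0 0 0 0 0 0; -0.006 0 0 0 0 0 0; -0.009 0 0 0 0 0 0; -0.012 0 0 0 0 0 0; -0.012 0 0 0 0 0 0")

```text
time_s: 22.05
ee_pos: [524.9, 154.8, 120.8]
ee_rot: [180.0, 0.1, -172.3]
force: [-0.7, 0.5, -0.7]
gripper_width: 0.6
gripper_force: 0.0
```

send_rows(targets="-0.002 0 0 0 0 0 0; -0.004 0 0 0 0 0 0; -0.004 0 0 0 0 0 0; -0.004 0 0 0 0 0 0")

```text
time_s: 22.38
ee_pos: [525.9, 155.2, 119.9]
ee_rot: [-180.0, -0.2, -172.3]
force: [-5.6, -1.1, 3.7]
gripper_width: 0.3
gripper_force: 2.6
```

send_rows(targets="-0.002 0 0 0 0 0 0; -0.003 0 0 0 0 0 0; -0.003 0 0 0 0 0 0; -0.003 0 0 0 0 0 0")

```text
time_s: 22.72
ee_pos: [526.0, 155.3, 119.7]
ee_rot: [-180.0, -0.5, -172.3]
force: [-10.8, -1.9, 7.9]
gripper_width: 0.8
gripper_force: 5.7
```

send_rows(targets="0.012 0 0 0 0 0 40; 0.015 0 -0.04 0 0 0 40; 0.015 0 -0.08 0 0 7 40; -0.04 0.058 -0.08 0 0 14 40; -0.04 0.058 -0.08 0 0 21 40; -0.04 0.058 -0.08 0 0 28 40; -0.04 0.058 -0.08 0 0 35 40; -0.04 0.058 -0.08 0 0 42 40; -0.04 0.058 -0.08 0 0 49 40; -0.04 0.058 -0.08 0 0 56 40; -0.04 0.058 -0.08 0 0 63 40; -0.04 0.058 -0.08 0 0 70 40")

```text
time_s: 23.72
ee_pos: [562.9, 219.0, 200.0]
ee_rot: [179.9, 0.0, 117.4]
force: [0.5, 1.2, -0.1]
gripper_width: 36.7
gripper_force: 0.0
```

send_rows(targets="0 0 0 0 0 80 40; 0 0 0 0 0 80 40; 0 0 0 0 0 80 40; 0 0 0 0 0 80 40; 0 0 0 0 0 80 40; 0 0 0 0 0 80 40; 0 0 0 0 0 80 40; 0 0 0 0 0 80 40; 0 0 0 0 0 80 40; 0 0 0 0 0 80 40; 0 0 0 0 0 80 40; 0 0 0 0 0 80 40")

```text
time_s: 24.72
ee_pos: [562.8, 218.9, 200.0]
ee_rot: [180.0, -0.1, 37.6]
force: [0.4, -0.4, -0.4]
gripper_width: 36.3
gripper_force: 0.0
```

send_rows(targets="0 0 0 0 0 30 40; 0 0 0 0 0 30 40; 0 0 0 0 0 30 40; 0 0 0 0 0 30 40; 0 0 0 0 0 30 40; 0 0 0 0 0 30 40; 0 0 0 0 0 30 40")

```text
time_s: 25.3
ee_pos: [562.3, 218.8, 200.0]
ee_rot: [-180.0, -0.0, 7.9]
force: [-0.6, 0.4, -0.1]
gripper_width: 36.6
gripper_force: 0.0
```

Run:
```python
from h import *
from bin import *
s=env.state(); print(s["qpos"],s["ee_pos"],s["ee_rot"],toB(s["ee_pos"][:2]))
a=eyes.grab_frame("scene")["image"][160:300,215:395]; b=eyes.grab_frame("top")["image"][150:260,195:335]
cv2.imwrite("pics/c5.png",np.hstack([cv2.resize(a,(400,311),interpolation=2),cv2.resize(b,(396,311),interpolation=2)]))
```

```text
[2.01689241e+01 2.13556229e+01 8.70879543e+01 2.37680680e-03
 7.15253732e+01 1.02221603e+02] [562.33394439 218.81770393 199.9717925 ] [-1.79991223e+02 -2.98685698e-02  7.94656664e+00] [ 83.26772939 201.08066044]
```

View pics/c5.png

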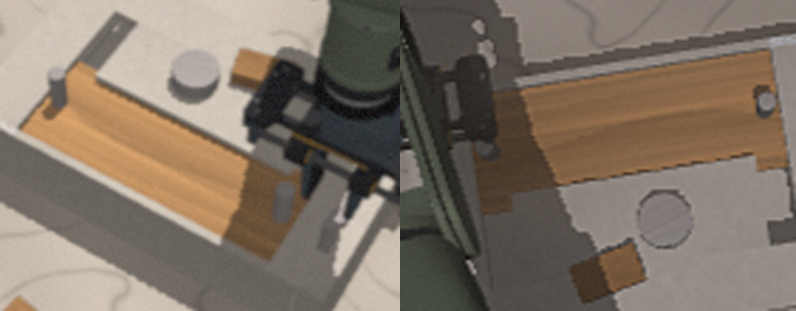

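send_rows(targets="0 0 0.03 0 0 0 40; 0 0 0.05 0 0 0 40; 0 0 0.062 0 0 0 40; 0 0 0.07 0 0 0 40; 0 0 0.076 0 0 0 40; 0 0 0.076 0 0 0 40")

```text
time_s: 25.9
ee_pos: [561.8, 218.6, 123.0]
ee_rot: [180.0, 0.1, 7.8]
force: [-0.5, -0.2, -0.4]
gripper_width: 36.0
gripper_force: 0.0
```

send_rows(targets="0 0 0 0 0 0 15; 0 0 0 0 0 0 10; 0 0 0 0 0 0 5; 0 0 0 0 0 0 5; 0 0 0 0 0 0 5; 0 0 0 0 0 0 5; 0 0 0 0 0 0 5", grip_force=10)

```text
time_s: 26.48
ee_pos: [563.1, 219.4, 124.9]
ee_rot: [-179.9, -0.2, 7.7]
force: [1.7, 2.0, 4.1]
gripper_width: 13.6
gripper_force: 10.0
```

Run:
```python
from h import *
from bin import *
s=env.state(); print(s["ee_pos"],s["force"],s["gripper_width"],s["gripper_force"],toB(s["ee_pos"][:2]))
# arc: rows in tool frame at start (x=+binx, y=-biny, z down), rotation about tool z = -theta
for d in range(7,99,7): a=np.radians(d); print(d,"%.4f %.4f"%(-.04*(1-np.cos(a)),-.04*np.sin(a)))
```

```text
[563.06165345 219.40468514 124.90192742] [1.72768576 2.02836538 4.06404167] 13.575503096270776 10.000673532485962 [ 84.06788796 201.56424464]
7 -0.0003 -0.0049
14 -0.0012 -0.0097
21 -0.0027 -0.0143
28 -0.0047 -0.0188
35 -0.0072 -0.0229
42 -0.0103 -0.0268
49 -0.0138 -0.0302
56 -0.0176 -0.0332
63 -0.0218 -0.0356
70 -0.0263 -0.0376
77 -0.0310 -0.0390
84 -0.0358 -0.0398
91 -0.0407 -0.0400
98 -0.0456 -0.0396
```

send_rows(targets="-0.0003 -0.0049 0 0 0 -7 5; -0.0012 -0.0097 0 0 0 -14 5; -0.0027 -0.0143 0 0 0 -21 5; -0.0047 -0.0188 0 0 0 -28 5; -0.0072 -0.0229 0 0 0 -35 5; -0.0072 -0.0229 0 0 0 -35 5")

```text
time_s: 26.98
ee_pos: [552.6, 241.3, 124.9]
ee_rot: [179.9, -0.1, 42.9]
force: [2.5, 1.8, 3.8]
gripper_width: 13.4
gripper_force: 10.0
```

send_rows(targets="-0.0003 -0.0049 0 0 0 -7 5; -0.0012 -0.0097 0 0 0 -14 5; -0.0027 -0.0143 0 0 0 -21 5; -0.0047 -0.0188 0 0 0 -28 5; -0.0072 -0.0229 0 0 0 -35 5; -0.0072 -0.0229 0 0 0 -35 5")

```text
time_s: 27.48
ee_pos: [531.4, 253.3, 124.8]
ee_rot: [179.9, -0.1, 77.7]
force: [1.3, 3.6, 4.3]
gripper_width: 13.9
gripper_force: 10.0
```

send_rows(targets="-0.0003 -0.0049 0 0 0 -7 5; -0.0012 -0.0097 0 0 0 -14 5; -0.0018 -0.0122 0 0 0 -18 5; -0.0018 -0.0122 0 0 0 -18 5; -0.0018 -0.0122 0 0 0 -18 5")

```text
time_s: 27.9
ee_pos: [519.1, 254.0, 124.8]
ee_rot: [179.9, -0.1, 95.4]
force: [-0.8, 4.0, 6.0]
gripper_width: 13.5
gripper_force: 10.0
```

send_rows(targets="0 -0.002 0 0 0 -2 5; 0 -0.004 0 0 0 -2 5; 0 -0.004 0 0 0 -2 5; 0 -0.004 0 0 0 -2 5")

```text
time_s: 28.23
ee_pos: [517.4, 253.8, 124.9]
ee_rot: [179.7, -0.1, 97.4]
force: [5.5, 3.3, 2.8]
gripper_width: 13.8
gripper_force: 10.0
```

send_rows(targets="0 -0.003 0 0 0 0 5; 0 -0.003 0 0 0 0 5; 0 -0.003 0 0 0 0 5")

```text
time_s: 28.48
ee_pos: [517.3, 253.8, 125.0]
ee_rot: [179.3, -0.1, 97.4]
force: [12.4, 5.0, -0.9]
gripper_width: 14.0
gripper_force: 10.0
```

send_rows(targets="0 0.004 0 0 0 0 5; 0 0.004 0 0 0 0 40; 0 0.004 0 0 0 0 40; 0 0.004 0 0 0 0 40; 0 0.004 0 0 0 0 40; 0 0.004 -0.02 0 0 0 40; 0 0.004 -0.05 0 0 0 40; 0 0.004 -0.09 0 0 0 40; 0 0.004 -0.13 0 0 0 40; 0 0.004 -0.13 0 0 0 40")

```text
time_s: 29.32
ee_pos: [518.9, 254.3, 262.2]
ee_rot: [179.2, -0.2, 97.7]
force: [0.8, 1.4, 0.7]
gripper_width: 36.5
gripper_force: 0.0
```

send_rows(targets="0.04 0 0 0 0 0 40; 0.08 0 0 0 0 0 40; 0.12 0 0 0 0 0 40; 0.16 0 0 0 0 0 40; 0.2 0 0 0 0 0 40; 0.24 0 0 0 0 0 40; 0.24 0 0 0 0 0 40; 0.24 0 0 0 0 0 40")

```text
time_s: 29.98
ee_pos: [482.3, 492.1, 252.1]
ee_rot: [-179.9, 0.1, 97.9]
force: [0.1, -0.2, -0.7]
gripper_width: 36.4
gripper_force: 0.0
```

Run:
```python
from h import *
s=env.state(); print(s["ee_pos"],s["force"])
a=eyes.grab_frame("scene")["image"][160:300,215:395]; b=eyes.grab_frame("top")["image"][150:260,195:335]
cv2.imwrite("pics/c6.png",np.hstack([cv2.resize(a,(400,311),interpolation=2),cv2.resize(b,(396,311),interpolation=2)]))
```

```text
[482.30455011 492.09623336 252.14142679] [ 0.11665908 -0.17255205 -0.71519622]
```

View pics/c6.png

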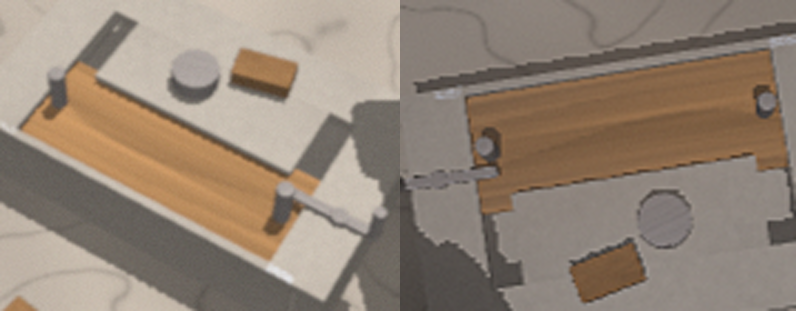

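```bash
python3 -c "
from workcell import env
print(env.job_done())"
```

```text
the job is handed in; nothing more can be done
None
```

The cover is home at both ends and the catch is turned to its stop, with its blade behind the left post. The job was handed in at about 30 s, with the arm clear and the tin and carton on the deck where they stood; no verdict came back.

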